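Fit and set the stop bridge on a spectacle-frame jig

TASK

Put the aluminium stop bridge onto the two posts of the frame jig so that it sits fully down on the collars, with its nut still unscrewed. Then screw its brass knurled nut down (clockwise seen from above) until it bottoms out on its shoulder, and back it off a quarter turn. Finish still gripping the nut so that the setting cannot creep: do not let go of it at the end, and leave the screwdriver, jar, parts box and mug where they are.

Things in the scene. Friction and masses are not known exactly. Their poses are not given: they have to be found in the camera images.
- jig: Grey steel jig fixed to the bench (place and yaw vary): base plate 170 (its x) x 150 (its y) x 14 mm high, origin at the centre of its underside. Two upright posts stand on its y axis at y = -50 and +50 mm: each a dark collar, 26 mm diameter, with a steel pin on top. An amber spectacle frame lies in the nest between them, top 24 mm above the bench.
- jig_seat (a point): Point midway between the two collar tops, 36 mm above the bench, axes as the jig's: the bridge's origin belongs here when seated, its y axis along the jig's y (either way round).
- post_tip (a point): Tip of the jig's pin at y = +50 mm, 60 mm above the bench (the other pin is alike). The pins are 10 mm in diameter and 24 mm long above the collars; the last 6 mm taper to a 4 mm wide tip.
- bridge: Loose aluminium bar, about 0.3 to 0.5 kg with its nut, lying flat on the bench: 34 (its x) x 130 (its y) x 18 mm high, with two vertical through holes of 14 mm diameter at y = -50 and +50 mm. Origin at the centre of its underside, z up. Same shape after half a turn. It can be carried by the nut. Seated, the posts keep it from turning (play 0.04 rad each way); the pins end 6 mm above the bar.
- shoulder (a point): Top centre of the dark round shoulder (30 mm diameter) in the middle of the bridge, 32 mm above the bridge's origin: the face on which the nut bottoms out. A threaded steel stud, 20 mm diameter, rises from it to 72 mm above the bridge's origin.
- nut: Brass knurled round nut on the bridge's stud: 38 mm diameter, 28 mm high, red mark on top. Origin at the centre of its underside, 32 mm above the bridge's origin when bottomed out, and 8 mm higher per turn of unscrewing. It turns with 0.08 N m (not by its own or the bridge's weight) until it meets the shoulder and stops dead; fingers turned further slip on it. It cannot come off.
- thread (a joint): Angle of the nut on the thread, rad: 0 = bottomed out, grows as it is unscrewed (anticlockwise seen from above), at most 5.5; 1.8 to 3.0 at the start. A quarter turn is 1.57.
- screwdriver: Screwdriver lying on the bench, 170 mm long; to be left alone.
- jar: Round amber jar with black cap, 64 mm diameter, 75 mm high; to be left alone.
- partsbox: White open parts box 160 x 110 x 45 mm; to be left alone.
- mug: Blue mug, 76 mm diameter, 85 mm high; to be left alone.
Not all that is in view belongs to the job. Of the things that look like the bridge, the middle-sized one is meant. What is shaped like the jig but blue is not meant.

How it is judged:
On the way, in this order (a step that is already met when the one before it is completed fails the run):
1. the bridge sits fully down on both collars of the jig, its nut not yet screwed down (horizontal distance between bridge and jig_seat below 0.004 m and z of bridge in the frame of jig_seat between -0.003 and 0.003 m and angle between the y axis of bridge and the y axis of jig, either way round below 0.08 rad and angle between bridge's own z axis and vertical below 0.05 rad and value of joint thread above 0.6 rad), for 0.2 s.
2. with the bridge seated, the nut is screwed down until it bottoms out (horizontal distance between bridge and jig_seat below 0.004 m and z of bridge in the frame of jig_seat between -0.003 and 0.003 m and angle between the y axis of bridge and the y axis of jig, either way round below 0.08 rad and angle between bridge's own z axis and vertical below 0.05 rad and value of joint thread below 0.08 rad), for 0.15 s.
At the end, for the whole second after the job is handed in: The bridge is seated on the collars (origin within 4 mm sideways and 3 mm in height of the seat, long axis within 0.08 rad of the jig's, level within 0.05 rad), the nut stands a quarter turn off its bottom (1.22 to 1.92 rad), is still, and the fingers are still gripping it (more than 2 N) (horizontal distance between bridge and jig_seat below 0.004 m and z of bridge in the frame of jig_seat between -0.003 and 0.003 m and angle between the y axis of bridge and the y axis of jig, either way round below 0.08 rad and angle between bridge's own z axis and vertical below 0.05 rad and value of joint thread between 1.22 and 1.92 rad and velocity of joint thread between -0.1 and 0.1 rad/s and contact force between the fingers and nut above 2 N); the arm keeps its last pose, push and grip.
It fails at once if the screwdriver is moved by more than 30 mm (distance of screwdriver from where it was at the start of the episode above 0.03 m).
It fails at once if the jar is moved by more than 30 mm (distance of jar from where it was at the start of the episode above 0.03 m).
It fails at once if the white parts box is moved by more than 30 mm (distance of partsbox from where it was at the start of the episode above 0.03 m).
It fails at once if the mug is moved by more than 30 mm (distance of mug from where it was at the start of the episode above 0.03 m).
It also fails if it takes over 61 s, if anything falls off the work surface, if the arm or the gripper's body presses on something with over 40 N, if the wrist force passes 120 N, or if a joint passes its speed limit or range.

ROBOT

A 7-joint arm with a two-finger parallel gripper is mounted at the origin on the work surface. World frame = base frame: x ahead of the robot, y to its left, z up, the work surface at z = 0. Lengths are in m, angles in rad, forces in N, time in s.
With the tool pointing down it reaches from about 0.4 to 0.925 m from the base axis. Payload 5.6 kg.
Tool frame: the origin (TCP) lies at the very end of the fingers, on their centre line; the grasp point (between the pads) lies 19 mm behind it (arm.pinch_z is the z of the grasp point in the tool frame, in m); z points along the fingers, y is the line along which they close (so a half turn about z gives the same grasp; the last joint's range is limited). The gripper opens to 85 mm and grips with 20 to 120 N. Pads are 22 mm wide; open, the fingers measure 114 mm over their backs; the gripper's body (76 mm by 85 mm) begins 54 mm behind the grasp point. The pads swing forward as they close: fully open they stand 13 mm farther back than shut.
Start: joints at [1.302, 0.468, -0.012, 1.603, 0.006, 1.071, -0.056], TCP at [0.145, -0.634, 0.231] pointing down, gripper open.
Joint ranges: [-2.53, 2.53], [-0.31, 2.02], [-1.57, 1.55], [0.28, 2.44], [-1.29, 4.43], [0.15, 1.84], [-2.92, 2.92]. Speed limits (rad/s): [2.57, 2.57, 3.14, 3.14, 3.14, 3.14, 3.14].

INTERFACE

Orientations are given as a unit quaternion [w, x, y, z].
In Python, from cell import status, optics, job, arm gives the robot as it stands.
- The arm moves only by the shell command python3 -m pendant 'ROWS' [FORCE]. ROWS is JSON, a list of rows, each an object of numbers: "ax", "ay", "az": the turn, a rotation vector about the tool's x, y, z in rad; "dx", "dy", "dz": the shift along the tool's x, y, z in m; "grip": the opening, from 0 (shut) to 1 (fully open). A call has 1 to 20 rows; each row shifts and turns the commanded pose from where the row before left it, along the tool's axes as they then stand; what a row does not reach is not made up. A row lasts 1/8 s, in which the tool goes at most 62.5 mm and 10.7 degrees, less where a joint would pass 70% of its speed; a pose out of reach is approached as far as the arm can. A call is refused whole if a number of a shift passes 0.0625 or a number of a turn 0.188, either way. A call with a gripper value outside its range is refused whole. The fingers move at their own pace and stop on an object; FORCE is the grip in N (left out, the last holds). Time passes only in rows, so rows that do not move let the fingers close. It gives the time, the measured TCP pose, the force, the opening and the grip force at its end, in the units of the state.
- status.observe(): the state, without advancing time (a new reading comes with each control period).
- optics.snapshot(name): name is "side" or "top" or "wrist"; returns the picture (400x640x3 uint8, red, green, blue); there is no depth.
- optics.camera_model(name): a dict with "fovy" (degrees; the focal length in pixels is half the picture's height over the tangent of half this angle, whatever the lens; pixels are square), "cx", "cy" (the principal point, pixels), "origin" and "orientation" of the camera in the world; the wrist camera has in their place "mount" (4x4, takes a point from camera to tool coordinates, whose origin is the TCP and whose axes are the flange's). Camera axes: x right, y up, looking along -z (the intrinsics and any distortion apply to the point x, -y, -z); pixel columns grow to the right and rows downward; lengths in m; the calibration is good to about 2 mm. A picture is of the moment at which its call begins: read the wrist's pose just before it. camera_model takes no time and is no camera call.
- job.hand_in(): hands the job in; it is judged then, once.
The state is a dict: "t": time; "q": joint angles; "dq": joint speeds; "effort": joint torques, N m; "tcp_pos": TCP position; "orientation": TCP orientation; "force": force on the tool from outside, world axes, zero at the start; "wrist_torque": the same for the moment, N m; "width": finger opening in m; "grasp_force": force on a finger pad.
Only numpy, scipy, OpenCV 4.12 (cv2) and the standard library are available. Lean on these libraries where they do the work, as an engineer would, in place of code of your own. Each camera call takes 0.05 s, during which the arm holds its last target. There are 200 camera calls.

## Working session

There is one attempt and no reset: what is moved stays moved. The work goes in short steps, Python scripts to look and compute and a shell command to move; the robot and the scene stay as the last step left them, time stands still between calls to the robot, and variables do not carry over. Pictures are saved under pics/ and viewed, at most 10 in all, crops included, and the job is handed in when it is done.

```bash
ls; mkdir -p pics; python3 - <<'E'
from cell import status, optics, job, arm
import cv2
print(status.observe()); print(arm.pinch_z)
for n in("top","side","wrist"):
    print(n,optics.camera_model(n))
for n in("top","side"):
    cv2.imwrite(f"pics/{n}0.png",optics.snapshot(n)[:,:,::-1])
E
```

```text
pics
{'t': 0.0, 'q': array([ 1.30198487,  0.46838609, -0.01158533,  1.60366461,  0.00600655,
        1.07138134, -0.05627838]), 'dq': array([ 1.84559476e-04, -4.75021875e-04, -4.17680658e-04,  1.51649240e-05,
        7.15266772e-04,  3.82838349e-04,  8.87021809e-04]), 'effort': array([ 2.92443538e-04, -5.32376397e+01,  2.13067594e-02, -2.51299274e+01,
        1.12693186e-02,  7.74750661e-03, -1.02650112e-06]), 'tcp_pos': array([ 0.14532494, -0.6329573 ,  0.23031557]), 'orientation': array([-8.86378629e-04,  9.93635587e-01,  1.12638825e-01, -1.70481556e-04]), 'force': array([-0.34676502,  0.09836346, -0.57926413]), 'wrist_torque': array([-0.02629815, -0.03759653,  0.01595532]), 'grasp_force': 0.0, 'width': 0.08512437804539169}
-0.0187
top {'fovy': 57.21917861138175, 'cx': 321.2309569135634, 'cy': 205.44362806945938, 'origin': array([ 0.40507829, -0.00627838,  1.14173743]), 'orientation': array([-0.69559677, -0.04235845,  0.04225156,  0.71593694])}
side {'fovy': 49.840467497213965, 'cx': 325.1028208061323, 'cy': 204.72979126845553, 'origin': array([0.13243376, 0.65881556, 0.87021198]), 'orientation': array([-0.26144495, -0.10341236,  0.37144597,  0.88486175])}
wrist {'fovy': 65.55807246158253, 'cx': 317.54615253735284, 'cy': 198.0075274151525, 'mount': array([[ 2.76101846e-04,  9.50058763e-01,  3.12070938e-01,
         8.01087023e-02],
       [ 9.99999413e-01, -5.89329574e-04,  9.09395932e-04,
         1.23785420e-03],
       [ 1.04789221e-03,  3.12070504e-01, -9.50058368e-01,
        -1.41809029e-01],
       [ 0.00000000e+00,  0.00000000e+00,  0.00000000e+00,
         1.00000000e+00]])}
```

View pics/top0.png

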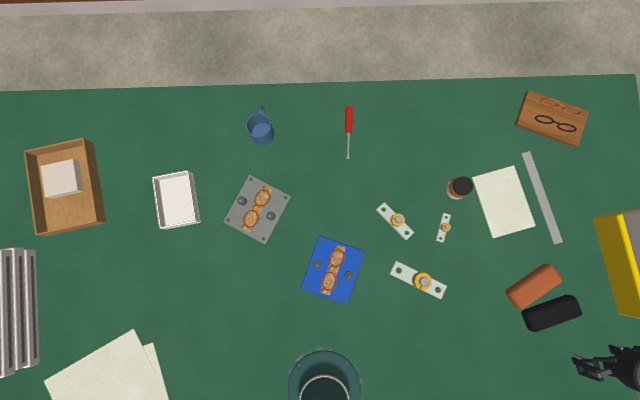

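View pics/side0.png

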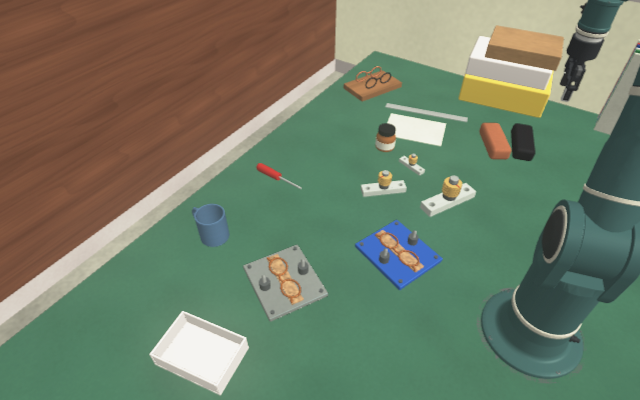

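```bash
cat > h.py <<'E'
from cell import status, optics, job, arm
import cv2, numpy as np
from scipy.spatial.transform import Rotation as R
def rot(q): return R.from_quat([q[1],q[2],q[3],q[0]])
def cam(n,s=None):
    m=optics.camera_model(n); f=200/np.tan(np.radians(m['fovy']/2))
    if n=='wrist':
        s=s or status.observe(); T=rot(s['orientation']).as_matrix(); M=m['mount']
        return f,m['cx'],m['cy'],T@M[:3,3]+s['tcp_pos'],T@M[:3,:3]
    return f,m['cx'],m['cy'],m['origin'],rot(m['orientation']).as_matrix()
def cast(C,px,z):
    f,cx,cy,o,Rm=C; px=np.atleast_2d(px).astype(float)
    d=np.c_[(px[:,0]-cx)/f,-(px[:,1]-cy)/f,-np.ones(len(px))]@Rm.T
    return o+d*((z-o[2])/d[:,2])[:,None]
def proj(C,P):
    f,cx,cy,o,Rm=C; p=(np.atleast_2d(P)-o)@Rm
    return np.c_[cx+f*p[:,0]/-p[:,2],cy-f*p[:,1]/-p[:,2]]
def rects(mask,amin=60):
    cs,_=cv2.findContours(mask.astype(np.uint8),cv2.RETR_EXTERNAL,cv2.CHAIN_APPROX_NONE)
    return [c for c in cs if cv2.contourArea(c)>amin]
E
python3 - <<'E'
from h import *
im=cv2.imread('pics/top0.png'); hsv=cv2.cvtColor(im,cv2.COLOR_BGR2HSV); C=cam('top')
H,S,V=cv2.split(hsv)
def rep(mask,z,box,amin,tag):
    m=np.zeros_like(mask);x0,y0,x1,y1=box;m[y0:y1,x0:x1]=mask[y0:y1,x0:x1]
    m=cv2.morphologyEx(m.astype(np.uint8),cv2.MORPH_CLOSE,np.ones((3,3)))
    for c in rects(m,amin):
        P=cast(C,c[:,0],z)[:,:2]
        r=cv2.minAreaRect((P*1000).astype(np.float32)); print(tag,np.round(c[:,0].mean(0)),np.round(r[0],1),np.round(r[1],1),r[2])
rep(((S<50)&(V>110)).astype(np.uint8),.018,(365,180,465,310),60,'bar')
rep(((S<60)&(V>60)).astype(np.uint8),.014,(215,165,300,250),300,'jig')
rep(((H>10)&(H<30)&(S>90)&(V>120)).astype(np.uint8),.07,(365,180,465,310),20,'nut')
# dark collars
rep((V<75).astype(np.uint8),.036,(230,180,285,240),8,'collar')
a=cv2.resize(im[165:315,210:460],None,fx=3.2,fy=3.2,interpolation=cv2.INTER_CUBIC); cv2.imwrite('pics/crop1.png',a)
E
```

```text
bar [435. 289.] [ 280.1 -342.1] [57.9 46.1] 59.659584045410156
bar [403. 273.] [ 329.9 -250.8] [77.  45.8] 61.87873458862305
bar [443. 227.] [ 462.  -379.7] [28.9 90.2] 71.4134521484375
bar [394. 222.] [ 485.9 -231.2] [131.1  37.5] 42.50455856323242
jig [257. 209.] [536.5 191.4] [152.1 170.7] 60.649635314941406
nut [422. 281.] [ 307.9 -291.7] [47.7 51.2] 42.77630615234375
nut [446. 227.] [ 461.5 -370.5] [23.8 20.5] 88.347412109375
nut [397. 220.] [ 487.6 -230.2] [38.4 35.3] 88.34459686279297
nut [456. 194.] [ 555.8 -407.1] [44.3 15.9] 55.695316314697266
```

View pics/crop1.png

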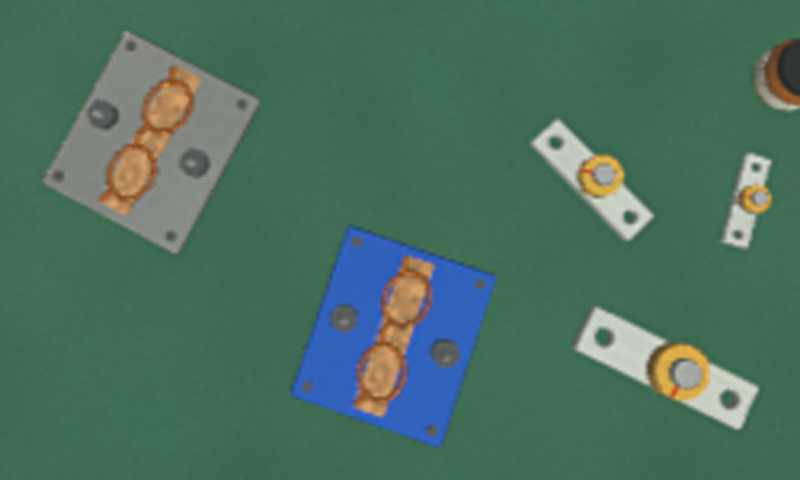

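```bash
python3 - <<'E'
from h import *
C=cam('top'); T=lambda p:np.array([210,165])+(np.array(p)+.5)/3.2-.5
def pr(tag,a,b,z):
    P=cast(C,[T(a),T(b)],z); d=P[1]-P[0]; print(tag,P.mean(0).round(4),'L',np.linalg.norm(d).round(4),'ang',np.arctan2(d[1],d[0]).round(3))
pr('holes',(556,143),(630,217),.018)
pr('collars/pins',(103,115),(195,163),.040)
pr('base diag',(127,32),(178,253),.014); pr('base diag2',(259,101),(43,182),.014)
pr('stud',(603,174),(603,175),.072)
im=cv2.imread('pics/side0.png'); D=cam('side')
for n,P in (('hole plane',cast(C,[T((556,143)),T((630,217))],.018)),('collar',cast(C,[T((103,115)),T((195,163))],.040))): print(n,proj(D,P).round(1))
E
```

```text
holes [ 0.4861 -0.2328  0.018 ] L 0.0993 ang -2.398
collars/pins [0.5353 0.1889 0.04  ] L 0.0991 ang -2.078
base diag [0.536  0.1903 0.014 ] L 0.2217 ang -2.925
base diag2 [0.536 0.191 0.014] L 0.2218 ang 1.905
stud [ 0.4868 -0.2315  0.072 ] L 0.0009 ang 3.088
hole plane [[367.6 188.3]
 [400.2 184.7]]
collar [[265.6 280.1]
 [303.8 264.2]]
```

```bash
python3 -m pendant '[{"dx":0.047,"dy":-0.035},{"dx":0.047,"dy":-0.035},{"dx":0.047,"dy":-0.035},{"dx":0.047,"dy":-0.035},{"dx":0.047,"dy":-0.035},{"dx":0.047,"dy":-0.035},{"dx":0.047,"dy":-0.035},{"dx":0.047,"dy":-0.035},{"dx":0.047,"dy":-0.035},{"az":-0.18},{"az":-0.18},{"az":-0.18},{"az":-0.18}]'; python3 -c "
from h import *
s=status.observe();print(s['q'].round(3),s['tcp_pos'].round(4),rot(s['orientation']).as_matrix().round(3),s['t'])"
```

```text
[ 1.302  0.468 -0.012  1.604  0.006  1.071 -0.056] [ 0.1454 -0.633   0.2304] [[ 0.975  0.224 -0.   ]
 [ 0.224 -0.975  0.002]
 [-0.    -0.002 -1.   ]] 0.1invalid input
```

```bash
python3 -m pendant '[{"ax":0,"ay":0,"az":0,"dx":0.047,"dy":-0.035,"dz":0,"grip":1}]' || python3 -m pendant '[{"dx":0.047,"dy":-0.035}]' 30; python3 -m pendant --help | head
```

```text
t: 0.22
tcp_pos: [0.1796, -0.5909, 0.2303]
orientation: [0.0, 0.994, 0.109, -0.001]
force: [1.5, 0.4, 0.1]
width: 0.0853
grasp_force: 0.0invalid input: not JSON, or not a number
```

```bash
python3 -m pendant '[{"ax":0,"ay":0,"az":0,"dx":0.047,"dy":-0.035,"dz":0,"grip":1},{"ax":0,"ay":0,"az":0,"dx":0.047,"dy":-0.035,"dz":0,"grip":1},{"ax":0,"ay":0,"az":0,"dx":0.047,"dy":-0.035,"dz":0,"grip":1},{"ax":0,"ay":0,"az":0,"dx":0.047,"dy":-0.035,"dz":0,"grip":1},{"ax":0,"ay":0,"az":0,"dx":0.047,"dy":-0.035,"dz":0,"grip":1},{"ax":0,"ay":0,"az":0,"dx":0.047,"dy":-0.035,"dz":0,"grip":1},{"ax":0,"ay":0,"az":0,"dx":0.047,"dy":-0.035,"dz":0,"grip":1},{"ax":0,"ay":0,"az":0,"dx":0.047,"dy":-0.035,"dz":0,"grip":1},{"ax":0,"ay":0,"az":-0.18,"dx":0,"dy":0,"dz":0,"grip":1},{"ax":0,"ay":0,"az":-0.18,"dx":0,"dy":0,"dz":0,"grip":1},{"ax":0,"ay":0,"az":-0.18,"dx":0,"dy":0,"dz":0,"grip":1}]'; python3 -c "
from h import *
s=status.observe();print(s['q'].round(3),s['tcp_pos'].round(4),rot(s['orientation']).as_matrix().round(3),s['t'])"
```

```text
t: 1.6
tcp_pos: [0.4871, -0.2315, 0.2308]
orientation: [-0.0, 0.926, 0.377, -0.0]
force: [-1.1, -0.7, 0.0]
width: 0.0852
grasp_force: 0.0
[ 0.669  0.311 -0.347  1.857  0.124  0.996 -0.528] [ 0.4871 -0.2315  0.2308] [[ 0.716  0.698 -0.001]
 [ 0.698 -0.716  0.   ]
 [-0.    -0.001 -1.   ]] 1.6
```

```bash
python3 -m pendant '[{"ax":0,"ay":0,"az":-0.18,"dx":0,"dy":0,"dz":0,"grip":1},{"ax":0,"ay":0,"az":-0.18,"dx":0,"dy":0,"dz":0,"grip":1}]'; python3 -c "
from h import *
s=status.observe();print(s['q'].round(3),s['tcp_pos'].round(4),rot(s['orientation']).as_matrix().round(3),s['t'])
cv2.imwrite('pics/w1.png',optics.snapshot('wrist')[:,:,::-1])"
```

```text
t: 1.85
tcp_pos: [0.4869, -0.2317, 0.2308]
orientation: [-0.0, 0.844, 0.536, -0.0]
force: [0.2, 0.5, -0.1]
width: 0.0856
grasp_force: 0.0
[ 0.721  0.319 -0.41   1.853  0.149  1.    -0.19 ] [ 0.4869 -0.2317  0.2308] [[ 0.425  0.905 -0.001]
 [ 0.905 -0.425  0.   ]
 [-0.    -0.001 -1.   ]] 1.85
```

View pics/w1.png

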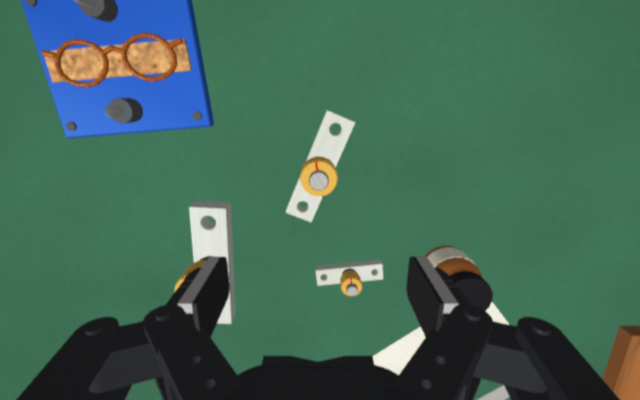

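```bash
python3 - <<'E'
from h import *
C=cam('wrist'); print(cast(C,[(335.5,129),(302.5,207)],.018).round(4),cast(C,[(335.5,129),(302.5,207)],.018).mean(0).round(4),cast(C,[(318.5,181)],.072).round(4))
E
python3 -m pendant '[{"ax":0,"ay":0,"az":-0.18,"dx":0,"dy":0,"dz":0.008,"grip":1},{"ax":0,"ay":0,"az":-0.18,"dx":0,"dy":0,"dz":0.008,"grip":1},{"ax":0,"ay":0,"az":-0.18,"dx":0,"dy":0,"dz":0.008,"grip":1},{"ax":0,"ay":0,"az":-0.18,"dx":0,"dy":0,"dz":0.008,"grip":1},{"ax":0,"ay":0,"az":-0.18,"dx":0,"dy":0,"dz":0.008,"grip":1},{"ax":0,"ay":0,"az":-0.18,"dx":0,"dy":0,"dz":0.008,"grip":1},{"ax":0,"ay":0,"az":-0.18,"dx":0,"dy":0,"dz":0.008,"grip":1},{"ax":0,"ay":0,"az":-0.18,"dx":0,"dy":0,"dz":0.008,"grip":1},{"ax":0,"ay":0,"az":-0.18,"dx":0,"dy":0,"dz":0.008,"grip":1},{"ax":0,"ay":0,"az":-0.18,"dx":0,"dy":0,"dz":0.008,"grip":1},{"ax":0,"ay":0,"az":-0.18,"dx":0,"dy":0,"dz":0.008,"grip":1},{"ax":0,"ay":0,"az":-0.18,"dx":0,"dy":0,"dz":0.008,"grip":1}]'; python3 -c "
from h import *
s=status.observe();print(s['q'].round(3),s['tcp_pos'].round(4),rot(s['orientation']).as_matrix().round(3),s['t'])"
```

```text
[[ 0.5241 -0.2001  0.018 ]
 [ 0.4503 -0.2682  0.018 ]] [ 0.4872 -0.2342  0.018 ] [[ 0.4876 -0.2336  0.072 ]]
t: 3.4
tcp_pos: [0.4869, -0.2319, 0.1347]
orientation: [-0.0, -0.073, 0.997, 0.0]
force: [-0.0, -0.2, 1.0]
width: 0.0856
grasp_force: 0.0
[ 1.007  0.557 -0.803  1.914  0.512  0.888  1.663] [ 0.4869 -0.2319  0.1347] [[-0.989 -0.147 -0.001]
 [-0.147  0.989  0.   ]
 [ 0.001  0.    -1.   ]] 3.4
```

```bash
python3 -m pendant '[{"ax":0,"ay":0,"az":0,"dx":0,"dy":-0.002,"dz":0.026,"grip":1},{"ax":0,"ay":0,"az":0,"dx":0,"dy":0,"dz":0.026,"grip":1},{"ax":0,"ay":0,"az":0,"dx":0,"dy":0,"dz":0.026,"grip":1},{"ax":0,"ay":0,"az":0,"dx":0,"dy":0,"dz":0.024,"grip":1},{"ax":0,"ay":0,"az":0,"dx":0,"dy":0,"dz":0,"grip":1},{"ax":0,"ay":0,"az":0,"dx":0,"dy":0,"dz":0,"grip":0},{"ax":0,"ay":0,"az":0,"dx":0,"dy":0,"dz":0,"grip":0},{"ax":0,"ay":0,"az":0,"dx":0,"dy":0,"dz":0,"grip":0},{"ax":0,"ay":0,"az":0,"dx":0,"dy":0,"dz":0,"grip":0},{"ax":0,"ay":0,"az":0,"dx":0,"dy":0,"dz":0,"grip":0}]' 60
```

```text
t: 4.65
tcp_pos: [0.488, -0.234, 0.0343]
orientation: [0.0, -0.072, 0.997, -0.001]
force: [-1.3, 0.6, 6.4]
width: 0.0369
grasp_force: 59.4
```

```bash
python3 -m pendant '[{"ax":0,"ay":0,"az":0,"dx":0,"dy":0,"dz":-0.015,"grip":0},{"ax":0,"ay":0,"az":0,"dx":0,"dy":0,"dz":-0.03,"grip":0},{"ax":0,"ay":0,"az":0,"dx":0,"dy":0,"dz":-0.03,"grip":0},{"ax":0,"ay":0,"az":0,"dx":0,"dy":0,"dz":-0.03,"grip":0},{"ax":0,"ay":0,"az":0,"dx":0,"dy":0,"dz":-0.015,"grip":0},{"ax":0,"ay":0,"az":0,"dx":-0.0055,"dy":0.0206,"dz":0,"grip":0},{"ax":0,"ay":0,"az":0,"dx":-0.011,"dy":0.0412,"dz":0,"grip":0},{"ax":0,"ay":0,"az":0,"dx":-0.011,"dy":0.0412,"dz":0,"grip":0},{"ax":0,"ay":0,"az":0,"dx":-0.011,"dy":0.0412,"dz":0,"grip":0},{"ax":0,"ay":0,"az":0,"dx":-0.011,"dy":0.0412,"dz":0,"grip":0},{"ax":0,"ay":0,"az":0,"dx":-0.011,"dy":0.0412,"dz":0,"grip":0},{"ax":0,"ay":0,"az":0,"dx":-0.011,"dy":0.0412,"dz":0,"grip":0},{"ax":0,"ay":0,"az":0,"dx":-0.011,"dy":0.0412,"dz":0,"grip":0},{"ax":0,"ay":0,"az":0,"dx":-0.011,"dy":0.0412,"dz":0,"grip":0},{"ax":0,"ay":0,"az":0,"dx":-0.011,"dy":0.0412,"dz":0,"grip":0},{"ax":0,"ay":0,"az":0,"dx":-0.0055,"dy":0.0206,"dz":0,"grip":0},{"ax":0,"ay":0,"az":-0.106,"dx":0,"dy":0,"dz":0,"grip":0},{"ax":0,"ay":0,"az":-0.106,"dx":0,"dy":0,"dz":0,"grip":0},{"ax":0,"ay":0,"az":-0.106,"dx":0,"dy":0,"dz":0,"grip":0},{"ax":0,"ay":0,"az":0,"dx":0,"dy":0,"dz":0,"grip":0}]'; python3 -c "
from h import *
s=status.observe();print(s['q'].round(3),s['tcp_pos'].round(4),rot(s['orientation']).as_matrix().round(3),s['force'].round(1),s['grasp_force'],s['t'])
cv2.imwrite('pics/w2.png',optics.snapshot('wrist')[:,:,::-1])
cv2.imwrite('pics/top2.png',optics.snapshot('top')[:,:,::-1])
cv2.imwrite('pics/side2.png',optics.snapshot('side')[:,:,::-1])"
```

```text
t: 7.15
tcp_pos: [0.5367, 0.1893, 0.1526]
orientation: [-0.001, -0.228, 0.974, 0.0]
force: [0.0, 0.6, -4.5]
width: 0.0364
grasp_force: 61.2
[ 0.272  0.62  -0.902  1.827  0.578  0.984  1.156] [0.5367 0.1893 0.1526] [[-0.896 -0.445 -0.002]
 [-0.445  0.896 -0.   ]
 [ 0.002  0.001 -1.   ]] [ 0.   0.6 -4.5] 61.2252402305603 7.15
```

View pics/w2.png

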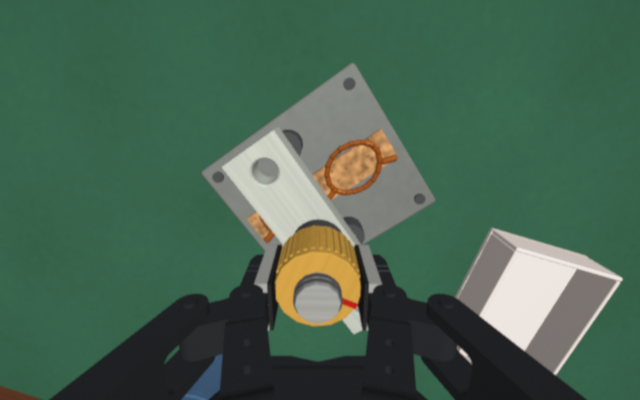

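```bash
cat > m.py <<'E'
from h import *
import sys
def fitlines(pts):  # quad corners from subpixel lines
    pass
s=status.observe(); C=cam('wrist',s); im=optics.snapshot('wrist')[:,:,::-1].copy()
hsv=cv2.cvtColor(im,cv2.COLOR_BGR2HSV);H,S,V=cv2.split(hsv)
zb=s['tcp_pos'][2]-.0343
bar=((S<45)&(V>165)).astype(np.uint8)
for c in rects(bar,800): print('bar',c[:,0].min(0),c[:,0].max(0),cv2.contourArea(c))
hole=cv2.HoughCircles(cv2.medianBlur(V,3)[120:220,220:310],cv2.HOUGH_GRADIENT,1,20,param1=80,param2=12,minRadius=9,maxRadius=20)
print('circ',None if hole is None else (hole[0]+[220,120,0]).round(1)[:4])
stud=cv2.HoughCircles(cv2.medianBlur(V,3)[260:340,270:365],cv2.HOUGH_GRADIENT,1,20,param1=80,param2=12,minRadius=17,maxRadius=30)
print('stud',None if stud is None else (stud[0]+[270,260,0]).round(1)[:4])
A=cast(C,[(353,63),(434,199),(203,173)],.014); print('corners',A.round(4),'centre',(A[1:].mean(0)).round(4),np.linalg.norm(A[1]-A[2]),np.linalg.norm(A[0]-A[1]),np.linalg.norm(A[0]-A[2]))
for n,d in(('AB',A[1]-A[0]),('AC',A[2]-A[0])): print(n,np.arctan2(d[1],d[0]).round(3))
h=cast(C,[(265,171)],zb+.018)[0]; t=cast(C,[(317.5,300)],zb+.072)[0]; print('hole',h.round(4),'stud',t.round(4),'L',np.linalg.norm((h-t)[:2]),'ang',np.arctan2(*(h-t)[1::-1]))
cv2.imwrite('pics/c2.png',cv2.resize(im[50:350,190:450],None,fx=2,fy=2))
E
python3 m.py
```

```text
bar [479 228] [621 373] 6936.0
bar [222 130] [354 245] 6067.5
circ [[286.5 144.5  16.7]
 [263.5 172.5  15.5]]
stud [[317.5 297.5  24.9]]
corners [[0.4288 0.1677 0.014 ]
 [0.4996 0.2937 0.014 ]
 [0.5733 0.0879 0.014 ]] centre [0.5364 0.1908 0.014 ] 0.21858385010161374 0.14448389662546543 0.1650067772126162
AB 1.059
AC -0.505
hole [0.511  0.1448 0.1367] stud [0.5343 0.1868 0.1907] L 0.04806846432564528 ang -2.077201412774164
```

View pics/c2.png

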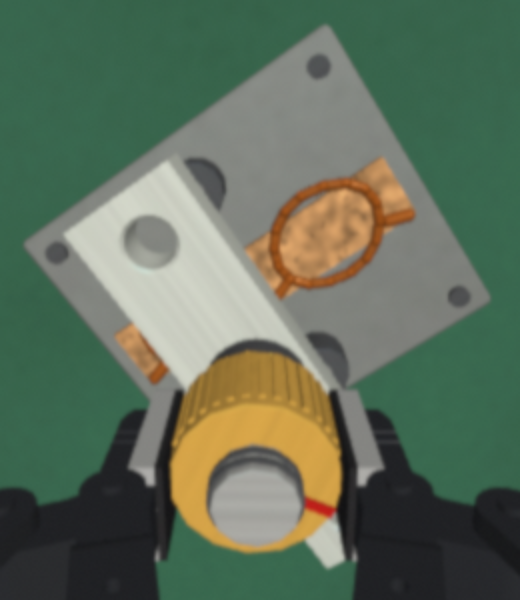

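```bash
python3 -m pendant '[{"ax":0,"ay":0,"az":0,"dx":-0.0016,"dy":0.0014,"dz":0.013,"grip":0},{"ax":0,"ay":0,"az":0,"dx":0,"dy":0,"dz":0.02,"grip":0},{"ax":0,"ay":0,"az":0,"dx":0,"dy":0,"dz":0.02,"grip":0},{"ax":0,"ay":0,"az":0,"dx":0,"dy":0,"dz":0,"grip":0},{"ax":0,"ay":0,"az":0,"dx":0,"dy":0,"dz":0,"grip":0}]'; python3 -c "
from h import *
im=optics.snapshot('wrist')[:,:,::-1]
a=cv2.resize(im[110:330,190:390],None,fx=2.6,fy=2.6,interpolation=cv2.INTER_CUBIC)
cv2.imwrite('pics/c3.png',a)"
```

```text
t: 7.98
tcp_pos: [0.5381, 0.1921, 0.1002]
orientation: [-0.0, -0.229, 0.973, 0.0]
force: [0.7, -0.2, -4.3]
width: 0.0364
grasp_force: 61.2
```

View pics/c3.png

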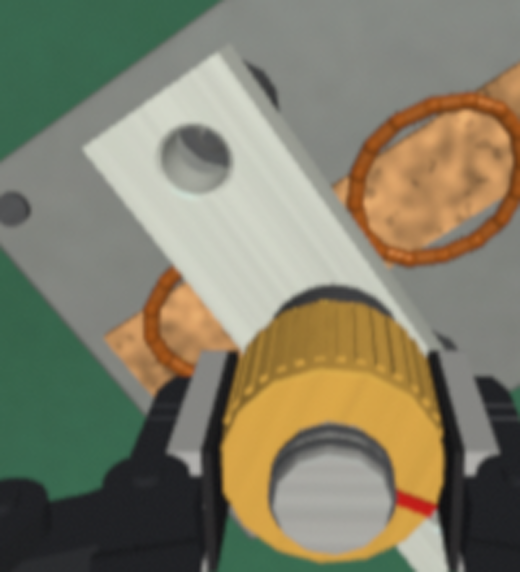

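```bash
python3 - <<'E'
from h import *
s=status.observe();C=cam('wrist',s);print(s['tcp_pos'].round(4))
to=lambda p:((p-np.array([190,110]))*2.6).round(0)
th=np.linspace(0,2*np.pi,60); ring=lambda c,r,z:np.c_[c[0]+r*np.cos(th),c[1]+r*np.sin(th),np.full(60,z)]
for jc in((.5364,.1908),(.536,.1905)):
    a=1.061;u=np.array([np.cos(a),np.sin(a)])
    for sg in(-1,1):
        c=np.array(jc)+sg*.05*u
        k=to(proj(C,ring(c,.013,.036)));print(jc,sg,'tip',to(proj(C,[*c,.06])),'collar c',to(proj(C,[*c,.036])),'x',k[:,0].min(),k[:,0].max(),'y',k[:,1].min(),k[:,1].max())
px=np.array([190,110])+np.array([[196,159]])/2.6
h=cast(C,px,.0839)[0];print('hole',h)
hc=h[:2]; print('hole bottom px',to(proj(C,[*hc,.0659])))
# stud crop (333,498)
print('stud',cast(C,np.array([190,110])+np.array([[333,495]])/2.6,.138))
im=cv2.imread('pics/c3.png')
E
```

```text
[0.5384 0.1921 0.1006]
(0.5364, 0.1908) -1 tip [[211. 132.]] collar c [[224. 113.]] x 174.0 275.0 y 62.0 163.0
(0.5364, 0.1908) 1 tip [[442. 445.]] collar c [[431. 398.]] x 386.0 476.0 y 357.0 437.0
(0.536, 0.1905) -1 tip [[211. 130.]] collar c [[224. 112.]] x 173.0 275.0 y 60.0 161.0
(0.536, 0.1905) 1 tip [[442. 443.]] collar c [[431. 396.]] x 386.0 476.0 y 356.0 435.0
hole [0.51252091 0.14767446 0.0839    ]
hole bottom px [[209. 140.]]
stud [[0.53587342 0.18990572 0.138     ]]
```

```bash
python3 -m pendant '[{"ax":0,"ay":0,"az":0,"dx":0.001,"dy":0.0002,"dz":0.004,"grip":0},{"ax":0,"ay":0,"az":0,"dx":0,"dy":0,"dz":0.005,"grip":0},{"ax":0,"ay":0,"az":0,"dx":0,"dy":0,"dz":0.004,"grip":0},{"ax":0,"ay":0,"az":0,"dx":0,"dy":0,"dz":0,"grip":0}]';python3 -m pendant '[{"ax":0,"ay":0,"az":0,"dx":0,"dy":0,"dz":0.004,"grip":0},{"ax":0,"ay":0,"az":0,"dx":0,"dy":0,"dz":0.003,"grip":0},{"ax":0,"ay":0,"az":0,"dx":0,"dy":0,"dz":0,"grip":0}]'
```

```text
t: 8.52
tcp_pos: [0.5368, 0.1912, 0.0868]
orientation: [-0.0, -0.229, 0.973, -0.0]
force: [0.2, -0.5, -4.1]
width: 0.0363
grasp_force: 61.2
t: 8.9
tcp_pos: [0.5369, 0.1913, 0.0799]
orientation: [-0.0, -0.229, 0.973, -0.0]
force: [0.0, -0.8, -3.7]
width: 0.0364
grasp_force: 61.2
```

```bash
python3 -m pendant '[{"ax":0,"ay":0,"az":0,"dx":0,"dy":0,"dz":0.004,"grip":0},{"ax":0,"ay":0,"az":0,"dx":0,"dy":0,"dz":0.004,"grip":0},{"ax":0,"ay":0,"az":0,"dx":0,"dy":0,"dz":0,"grip":0}]';python3 -m pendant '[{"ax":0,"ay":0,"az":0,"dx":0,"dy":0,"dz":0.001,"grip":0},{"ax":0,"ay":0,"az":0,"dx":0,"dy":0,"dz":0.0007,"grip":0},{"ax":0,"ay":0,"az":0,"dx":0,"dy":0,"dz":0,"grip":0}]'
```

```text
t: 9.28
tcp_pos: [0.5368, 0.1912, 0.0718]
orientation: [-0.0, -0.229, 0.973, -0.0]
force: [-0.2, 0.3, -4.1]
width: 0.0364
grasp_force: 61.2
t: 9.65
tcp_pos: [0.5371, 0.1914, 0.0706]
orientation: [0.0, -0.229, 0.973, -0.0]
force: [-0.5, -0.3, -5.1]
width: 0.0366
grasp_force: 61.2
```

```bash
python3 -m pendant '[{"ax":0,"ay":0,"az":0,"dx":0,"dy":0,"dz":0.0007,"grip":0},{"ax":0,"ay":0,"az":0,"dx":0,"dy":0,"dz":0,"grip":0}]';python3 -m pendant '[{"ax":0,"ay":0,"az":0,"dx":0,"dy":0,"dz":0.0007,"grip":0},{"ax":0,"ay":0,"az":0,"dx":0,"dy":0,"dz":0,"grip":0}]'
```

```text
t: 9.9
tcp_pos: [0.5371, 0.1915, 0.0704]
orientation: [0.0, -0.229, 0.973, -0.0]
force: [-1.5, -1.7, 3.4]
width: 0.0366
grasp_force: 61.7
t: 10.15
tcp_pos: [0.5371, 0.1915, 0.0703]
orientation: [0.0, -0.229, 0.973, -0.0]
force: [-4.7, -2.2, 9.0]
width: 0.0365
grasp_force: 62.4
```

```bash
cat > st.py <<'E'
from h import *
s=status.observe();r=rot(s['orientation']).as_matrix();print('yaw',np.arctan2(r[1,0],r[0,0]).round(3),'q7',s['q'][6].round(3),'F',s['force'].round(1),'Tq',s['wrist_torque'].round(3),'tcp',s['tcp_pos'].round(4),'w',s['width'].round(4),'tilt',r[2,:2].round(4),s['t'])
E
python3 st.py
python3 -m pendant '[{"ax":0,"ay":0,"az":0.18,"dx":0,"dy":0,"dz":0.0002,"grip":0},{"ax":0,"ay":0,"az":0.18,"dx":0,"dy":0,"dz":0.0002,"grip":0},{"ax":0,"ay":0,"az":0.18,"dx":0,"dy":0,"dz":0.0002,"grip":0}]'; python3 st.py
python3 -m pendant '[{"ax":0,"ay":0,"az":0.18,"dx":0,"dy":0,"dz":0.0002,"grip":0},{"ax":0,"ay":0,"az":0.18,"dx":0,"dy":0,"dz":0.0002,"grip":0},{"ax":0,"ay":0,"az":0.18,"dx":0,"dy":0,"dz":0.0002,"grip":0},{"ax":0,"ay":0,"az":0.18,"dx":0,"dy":0,"dz":0.0002,"grip":0},{"ax":0,"ay":0,"az":0.18,"dx":0,"dy":0,"dz":0.0002,"grip":0}]'; python3 st.py
```

```text
t: 10.52
tcp_pos: [0.5372, 0.1912, 0.0696]
orientation: [0.0, 0.042, 0.999, -0.001]
force: [-3.5, -3.4, 8.0]
width: 0.0366
grasp_force: 62.6
t: 11.15
tcp_pos: [0.5367, 0.1908, 0.0685]
orientation: [0.0, 0.472, 0.882, -0.001]
force: [-4.3, -2.9, 6.5]
width: 0.0365
grasp_force: 62.5Traceback (most recent call last):
  File "st.py", line 2, in <module>
    s=status.observe();r=rot(s['orientation']).as_matrix();print('yaw',np.arctan2(r[1,0],r[0,0]).round(3),'q7',s['q'][6].round(3),'F',s['force'].round(1),'Tq',s['wrist_torque'].round(3),'tcp',s['tcp_pos'].round(4),'w',s['width'].round(4),'tilt',r[2,:2].round(4),s['t'])
                                                                                                                                                                                                                          ^^^^^^^^^^^^^^^^
AttributeError: 'float' object has no attribute 'round'
Traceback (most recent call last):
  File "st.py", line 2, in <module>
    s=status.observe();r=rot(s['orientation']).as_matrix();print('yaw',np.arctan2(r[1,0],r[0,0]).round(3),'q7',s['q'
[... 376 characters left out ...]
^^^^^^^^^^^^
AttributeError: 'float' object has no attribute 'round'
Traceback (most recent call last):
  File "st.py", line 2, in <module>
    s=status.observe();r=rot(s['orientation']).as_matrix();print('yaw',np.arctan2(r[1,0],r[0,0]).round(3),'q7',s['q'][6].round(3),'F',s['force'].round(1),'Tq',s['wrist_torque'].round(3),'tcp',s['tcp_pos'].round(4),'w',s['width'].round(4),'tilt',r[2,:2].round(4),s['t'])
                                                                                                                                                                                                                          ^^^^^^^^^^^^^^^^
AttributeError: 'float' object has no attribute 'round'
```

```bash
sed -i "s/s\['width'\].round(4)/s['width']/" st.py; python3 st.py
python3 -m pendant '[{"ax":0,"ay":0,"az":0.15,"dx":0,"dy":0,"dz":0.0002,"grip":0},{"ax":0,"ay":0,"az":0.15,"dx":0,"dy":0,"dz":0.0002,"grip":0}]' >/dev/null; python3 st.py
python3 -m pendant '[{"ax":0,"ay":0,"az":0.15,"dx":0,"dy":0,"dz":0.0002,"grip":0},{"ax":0,"ay":0,"az":0.15,"dx":0,"dy":0,"dz":0.0002,"grip":0}]' >/dev/null; python3 st.py
```

```text
yaw 2.158 q7 -0.151 F [-4.3 -2.9  6.5] Tq [-0.733  1.041  0.083] tcp [0.5367 0.1908 0.0685] w 0.03649925321689359 tilt [-0.0012 -0.0014] 11.15
yaw 1.859 q7 -0.4 F [-4.9 -3.4  9. ] Tq [-0.774  1.162  0.083] tcp [0.5365 0.1909 0.0681] w 0.0365240565870826 tilt [-0.0015 -0.0013] 11.4
yaw 1.559 q7 -0.648 F [-6.1 -3.2  9.3] Tq [-0.748  1.268  0.07 ] tcp [0.5363 0.1909 0.0677] w 0.03610003179639233 tilt [-0.0018 -0.0013] 11.65
```

```bash

python3 -m pendant '[{"ax":0,"ay":0,"az":0.15,"dx":0,"dy":0,"dz":0.0002,"grip":0},{"ax":0,"ay":0,"az":0.1,"dx":0,"dy":0,"dz":0.0001,"grip":0}]' >/dev/null; python3 st.py
python3 -m pendant '[{"ax":0,"ay":0,"az":0.1,"dx":0,"dy":0,"dz":0.0001,"grip":0},{"ax":0,"ay":0,"az":0.1,"dx":0,"dy":0,"dz":0.0001,"grip":0}]' >/dev/null; python3 st.py
python3 -m pendant '[{"ax":0,"ay":0,"az":0.1,"dx":0,"dy":0,"dz":0.0001,"grip":0},{"ax":0,"ay":0,"az":0.1,"dx":0,"dy":0,"dz":0.0001,"grip":0}]' >/dev/null; python3 st.py
```

```text
yaw 1.316 q7 -0.851 F [-1.5  3.   6.6] Tq [1.349 0.099 1.461] tcp [0.5372 0.1919 0.0675] w 0.03659112128955668 tilt [-0.0003  0.0017] 11.9
yaw 1.118 q7 -1.015 F [ 1.6  4.7 -1.9] Tq [ 0.886 -0.555  1.455] tcp [0.5389 0.1953 0.0676] w 0.036181418722793075 tilt [0.0069 0.0037] 12.15
yaw 0.918 q7 -1.18 F [1.6 2.4 2.2] Tq [ 0.528 -0.453  0.669] tcp [0.5394 0.1947 0.0675] w 0.03654711564750015 tilt [0.0068 0.0031] 12.4
```

```bash
python3 -m pendant '[{"ax":0,"ay":0,"az":0,"dx":0,"dy":0,"dz":0,"grip":0}]' >/dev/null; python3 st.py; python3 - <<'E'
from h import *
a=optics.snapshot('wrist')[:,:,::-1]; b=optics.snapshot('side')[:,:,::-1]
b=cv2.resize(b[190:330,210:350],(400,400),interpolation=cv2.INTER_CUBIC)
cv2.imwrite('pics/c4.png',np.hstack([cv2.resize(a[60:360,180:480],(400,400)),b]))
E
```

```text
yaw 0.918 q7 -1.178 F [2.9 5.4 1.8] Tq [ 1.054 -0.685  0.487] tcp [0.5394 0.1946 0.0676] w 0.03670048021002003 tilt [0.0071 0.0026] 12.525
```

View pics/c4.png

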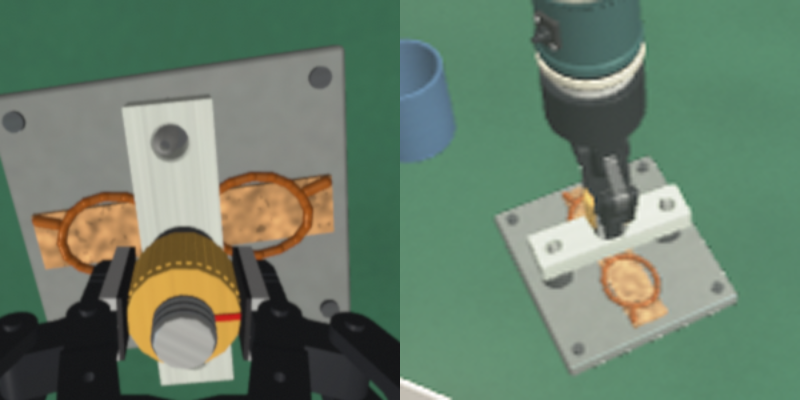

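```bash
python3 - <<'E'
from h import *
D=cam('side'); a=1.061;u=np.array([np.cos(a),np.sin(a)]);jc=np.array([.5364,.1908])
for sg in(-1,1):
    c=jc+sg*.05*u
    for z in(.036,.054,.06,.066,.074): print(sg,z,((proj(D,[*c,z])-[210,190])/.35+[400,0]).round(0))
# bar end corners top
for sg in(-1,1):
  for w in(-1,1):
    n=np.array([-u[1],u[0]]); p=jc+sg*.065*u+w*.017*n
    print('corner',[((proj(D,[*p,z])-[210,190])/.35+[400,0]).round(0).tolist() for z in(.054,.064,.074)])
im=optics.snapshot('top')[:,:,::-1]; w=optics.snapshot('wrist')[:,:,::-1]; b=optics.snapshot('side')[:,:,::-1]
t=lambda i,x,y,h:cv2.resize(i[y:y+h,x:x+h],(400,400),interpolation=cv2.INTER_CUBIC)
cv2.imwrite('pics/c5.png',np.hstack([t(b,240,235,85),t(w,250,100,120)]))
E
```

```text
-1 0.036 [[666. 216.]]
-1 0.054 [[666. 202.]]
-1 0.06 [[666. 198.]]
-1 0.066 [[665. 193.]]
-1 0.074 [[665. 187.]]
1 0.036 [[556. 261.]]
1 0.054 [[554. 248.]]
1 0.06 [[553. 244.]]
1 0.066 [[553. 239.]]
1 0.074 [[552. 233.]]
corner [[[673.0, 182.0]], [[673.0, 174.0]], [[672.0, 167.0]]]
corner [[[691.0, 210.0]], [[691.0, 203.0]], [[691.0, 195.0]]]
corner [[[529.0, 240.0]], [[528.0, 233.0]], [[526.0, 225.0]]]
corner [[[545.0, 271.0]], [[544.0, 264.0]], [[542.0, 256.0]]]
```

View pics/c5.png

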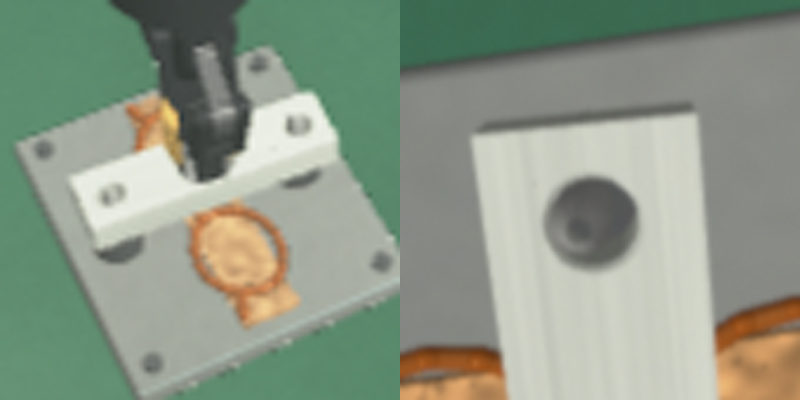

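```bash
python3 -m pendant '[{"ax":0,"ay":0,"az":0,"dx":0,"dy":0,"dz":0,"grip":0.6},{"ax":0,"ay":0,"az":0,"dx":0,"dy":0,"dz":0,"grip":0.6},{"ax":0,"ay":0,"az":0,"dx":0,"dy":0,"dz":0,"grip":0.6},{"ax":0,"ay":0,"az":0,"dx":0,"dy":0,"dz":0,"grip":0.6}]'; python3 st.py; python3 - <<'E'
from h import *
C=cam('wrist');im=optics.snapshot('wrist')[:,:,::-1]
hsv=cv2.cvtColor(np.ascontiguousarray(im),cv2.COLOR_BGR2HSV);H,S,V=cv2.split(hsv)
red=(((H<6)|(H>174))&(S>150)&(V>90)).astype(np.uint8); red[:, :250]=0;red[:,400:]=0
for c in rects(red,5): print('red',c[:,0].mean(0),cast(C,[c[:,0].mean(0)],.096).round(4))
y=((H>12)&(H<28)&(S>120)&(V>190)).astype(np.uint8);y[:230]=0
for c in rects(y,200): print('nuttop',cv2.minEnclosingCircle(c),)
g=cv2.HoughCircles(cv2.medianBlur(cv2.cvtColor(np.ascontiguousarray(im),cv2.COLOR_BGR2GRAY),3)[250:360,260:380],cv2.HOUGH_GRADIENT,1,20,param1=80,param2=12,minRadius=17,maxRadius=30)
if g is not None:
    for c in g[0][:2]: p=c[:2]+[260,250];print('stud',p,c[2],cast(C,[p],.108).round(4))
E
```

```text
t: 13.28
tcp_pos: [0.5369, 0.1911, 0.0659]
orientation: [0.0, 0.897, 0.441, -0.0]
force: [0.3, -0.1, 0.2]
width: 0.051
grasp_force: 0.0
yaw 0.914 q7 -1.179 F [ 0.3 -0.1  0.2] Tq [ 0.051  0.015 -0.05 ] tcp [0.5369 0.1911 0.0659] w 0.05104019693623453 tilt [-0.0006 -0.0002] 13.275
red [350.27906977 291.55813953] [[0.5494 0.1832 0.096 ]]
nuttop ((347.0, 309.5), 19.602394104003906)
nuttop ((316.0, 289.5), 43.23492431640625)
nuttop ((269.021240234375, 237.53683471679688), 15.008501052856445)
nuttop ((248.5, 233.5), 18.828269958496094)
stud [317.5 304.5] 29.4 [[0.5401 0.1937 0.108 ]]
stud [299.5 278.5] 19.3 [[0.5418 0.2068 0.108 ]]
```

```bash
python3 -m pendant '[{"ax":0,"ay":0,"az":0,"dx":0,"dy":0,"dz":0,"grip":0},{"ax":0,"ay":0,"az":0,"dx":0,"dy":0,"dz":0,"grip":0},{"ax":0,"ay":0,"az":0,"dx":0,"dy":0,"dz":0,"grip":0},{"ax":0,"ay":0,"az":0,"dx":0,"dy":0,"dz":0,"grip":0}]' 60 >/dev/null; python3 st.py; python3 -m pendant '[{"ax":0,"ay":0,"az":0.05,"dx":0,"dy":0,"dz":0,"grip":0},{"ax":0,"ay":0,"az":0.03,"dx":0,"dy":0,"dz":0,"grip":0},{"ax":0,"ay":0,"az":0,"dx":0,"dy":0,"dz":0,"grip":0}]'; python3 st.py
```

```text
yaw 0.914 q7 -1.18 F [-1.8 -0.6  5.4] Tq [-0.201  0.451 -0.037] tcp [0.5369 0.1914 0.0662] w 0.03659723652096815 tilt [-0.0003 -0.0001] 13.825
t: 14.2
tcp_pos: [0.5374, 0.1919, 0.0662]
orientation: [0.0, 0.914, 0.406, 0.001]
force: [0.1, -0.3, 4.0]
width: 0.0366
grasp_force: 60.1
yaw 0.836 q7 -1.244 F [ 0.1 -0.3  4. ] Tq [0.006 0.121 0.972] tcp [0.5374 0.1919 0.0662] w 0.03659014178962768 tilt [0.0009 0.0007] 14.2
```

```bash
python3 -m pendant '[{"ax":0,"ay":0,"az":-0.1,"dx":0,"dy":0,"dz":-0.0001,"grip":0},{"ax":0,"ay":0,"az":-0.158,"dx":0,"dy":0,"dz":-0.0002,"grip":0},{"ax":0,"ay":0,"az":-0.158,"dx":0,"dy":0,"dz":-0.0002,"grip":0},{"ax":0,"ay":0,"az":-0.158,"dx":0,"dy":0,"dz":-0.0002,"grip":0}]' >/dev/null; python3 st.py; python3 -m pendant '[{"ax":0,"ay":0,"az":-0.158,"dx":0,"dy":0,"dz":-0.0002,"grip":0},{"ax":0,"ay":0,"az":-0.158,"dx":0,"dy":0,"dz":-0.0002,"grip":0},{"ax":0,"ay":0,"az":-0.158,"dx":0,"dy":0,"dz":-0.0002,"grip":0},{"ax":0,"ay":0,"az":-0.158,"dx":0,"dy":0,"dz":-0.0002,"grip":0}]' >/dev/null; python3 st.py;  python3 -m pendant '[{"ax":0,"ay":0,"az":-0.158,"dx":0,"dy":0,"dz":-0.0001,"grip":0},{"ax":0,"ay":0,"az":-0.158,"dx":0,"dy":0,"dz":-0.0001,"grip":0},{"ax":0,"ay":0,"az":-0.158,"dx":0,"dy":0,"dz":0,"grip":0},{"ax":0,"ay":0,"az":0,"dx":0,"dy":0,"dz":0,"grip":0},{"ax":0,"ay":0,"az":0,"dx":0,"dy":0,"dz":0,"grip":0},{"ax":0,"ay":0,"az":0,"dx":0,"dy":0,"dz":0,"grip":0}]'; python3 st.py
```

```text
yaw 1.41 q7 -0.77 F [-1.9  0.1  3.5] Tq [ 0.204  0.286 -0.106] tcp [0.5372 0.192  0.0669] w 0.036564768753249904 tilt [ 0.0014 -0.0002] 14.7
yaw 2.042 q7 -0.247 F [-1.6  0.4  4.3] Tq [ 0.148  0.515 -0.116] tcp [0.5369 0.1919 0.0677] w 0.036642398266414536 tilt [0.0014 0.0001] 15.2
t: 15.95
tcp_pos: [0.5368, 0.1918, 0.0683]
orientation: [-0.0, 0.31, 0.951, 0.0]
force: [-3.3, 0.4, 8.0]
width: 0.0367
grasp_force: 60.8
yaw 2.512 q7 0.144 F [-3.3  0.4  8. ] Tq [-0.057  0.727  0.067] tcp [0.5368 0.1918 0.0683] w 0.03669246101129192 tilt [0.0011 0.0002] 15.95
```

```bash
python3 - <<'E'
from h import *
b=optics.snapshot('side')[:,:,::-1]; w=optics.snapshot('wrist')[:,:,::-1]
t=lambda i,x,y,h:cv2.resize(i[y:y+h,x:x+h],(400,400),interpolation=cv2.INTER_CUBIC)
cv2.imwrite('pics/c6.png',np.hstack([t(b,240,235,85),t(w,180,60,300)]))
E
```

```text
(no output)
```

View pics/c6.png

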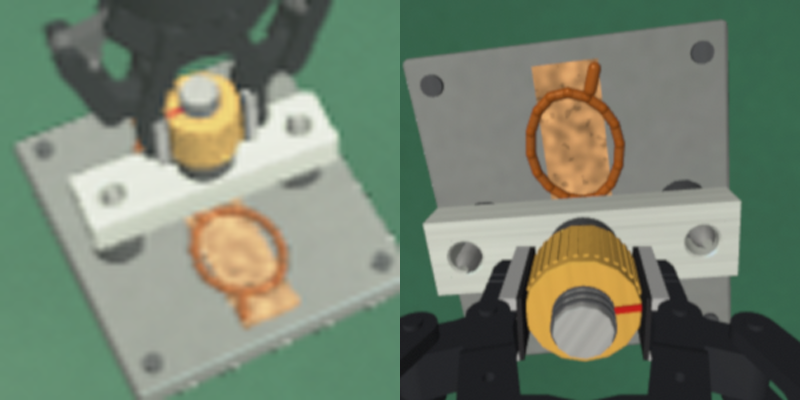

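```bash
python3 - <<'E'
from h import *
b=np.ascontiguousarray(optics.snapshot('side')[:,:,::-1]);D=cam('side')
hsv=cv2.cvtColor(b,cv2.COLOR_BGR2HSV);H,S,V=cv2.split(hsv)
m=((S<38)&(V>165)).astype(np.uint8);m[:250]=0;m[300:]=0;m[:,:250]=0;m[:,320:]=0
pts=np.argwhere(m)[:,::-1]
jc=np.array([.536,.1905]);a=1.061;u=np.array([np.cos(a),np.sin(a)]);n=np.array([-u[1],u[0]])
q=lambda s,w,z:proj(D,[*(jc+s*u+w*n),z])[0]
for z0 in(.036,.040,.046):
    P=np.array([q(s,w,z) for s in(-.065,.065) for w in(-.017,.017) for z in(z0,z0+.018)],np.float32)
    hull=cv2.convexHull(P); M=np.zeros_like(m); cv2.fillConvexPoly(M,np.round(hull*16).astype(np.int32),1,shift=4)
    for nm,sl in(('left',range(254,266)),('right',range(298,312,2))):
        r=[]
        for x in sl:
            c=np.flatnonzero(m[:,x]);k=np.flatnonzero(M[:,x])
            if len(c) and len(k): r.append((c[0]-k[0],c[-1]-k[-1]))
        print(z0,nm,'top/bottom row diff',np.mean(r,0).round(1))
E
```

```text
0.036 left top/bottom row diff [-10.5  10.5]
0.036 right top/bottom row diff [-0.9 22. ]
0.04 left top/bottom row diff [-9.5 11. ]
0.04 right top/bottom row diff [ 0.1 23.3]
0.046 left top/bottom row diff [-7.6 12.7]
0.046 right top/bottom row diff [ 1.7 24.6]
```

```bash
python3 - <<'E'
from h import *
b=np.ascontiguousarray(optics.snapshot('side')[:,:,::-1]);D=cam('side')
g=b.min(2); print('cols rows 262..292'); 
for x in(257,261,266,272,300,306,310): print(x,g[245:295,x].tolist())
jc=np.array([.536,.1905]);a=1.061;u=np.array([np.cos(a),np.sin(a)]);n=np.array([-u[1],u[0]])
for s in(-.065,.065):
  for w in(-.017,.017): print(s,w,[proj(D,[*(jc+s*u+w*n),z])[0].round(1).tolist() for z in(.036,.054)])
E
```

```text
cols rows 262..292
257 [101, 89, 70, 64, 63, 64, 64, 64, 63, 64, 67, 79, 88, 92, 95, 158, 164, 163, 162, 162, 162, 163, 162, 163, 163, 162, 174, 219, 226, 224, 223, 224, 209, 201, 170, 157, 149, 154, 155, 160, 160, 161, 161, 161, 162, 162, 162, 155, 146, 127]
261 [98, 99, 97, 90, 80, 68, 64, 65, 64, 64, 64, 64, 64, 64, 64, 91, 135, 157, 161, 161, 163, 162, 161, 161, 163, 203, 223, 225, 226, 220, 189, 171, 169, 195, 219, 223, 225, 227, 209, 196, 194, 190, 176, 109, 86, 141, 158, 160, 160, 161]
266 [78, 88, 90, 87, 87, 82, 78, 74, 71, 72, 72, 69, 65, 65, 66, 115, 154, 160, 161, 162, 163, 162, 160, 196, 223, 225, 223, 223, 222, 198, 174, 170, 198, 220, 224, 225, 213, 196, 192, 190, 183, 123, 96, 95, 95, 109, 151, 161, 160, 160]
272 [61, 60, 57, 60, 60, 59, 60, 61, 61, 64, 61, 64, 65, 65, 67, 66, 99, 100, 88, 85, 80, 73, 70, 126, 213, 224, 224, 224, 224, 223, 222, 223, 224, 221, 200, 191, 191, 188, 184, 164, 158, 159, 160, 160, 161, 161, 160, 159, 160, 160]
300 [62, 60, 59, 60, 61, 110, 151, 159, 159, 159, 165, 214, 226, 226, 218, 209, 194, 192, 218, 227, 227, 226, 226, 218, 202, 198, 196, 196, 141, 121, 153, 162, 163, 162, 162, 162, 161, 162, 162, 162, 142, 125, 96, 88, 90, 89, 89, 98, 117, 114]
306 [78, 84, 90, 90, 90, 90, 90, 91, 90, 133, 202, 224, 227, 228, 225, 208, 197, 206, 224, 226, 228, 215, 201, 199, 197, 185, 123, 96, 114, 155, 162, 161, 162, 164, 164, 164, 163, 164, 164, 163, 162, 160, 161, 162, 163, 163, 162, 163, 163, 163]
310 [91, 91, 90, 90, 91, 92, 91, 91, 91, 91, 91, 91, 90, 90, 91, 92, 135, 202, 224, 225, 207, 199, 197, 199, 181, 166, 162, 162, 162, 161, 162, 164, 164, 164, 163, 164, 165, 165, 164, 162, 162, 164, 164, 163, 164, 164, 163, 163, 162, 163]
-0.065 -0.017 [[305.8, 258.2], [305.7, 253.6]]
-0.065 0.017 [[312.1, 268.2], [312.1, 263.6]]
0.065 -0.017 [[256.1, 278.6], [255.3, 274.0]]
0.065 0.017 [[261.6, 289.4], [260.9, 284.9]]
```

```bash
python3 - <<'E'
from h import *
C=cam('wrist'); w=np.ascontiguousarray(optics.snapshot('wrist')[:,:,::-1])
G=cv2.medianBlur(w.min(2),3)
# bar edge long near side row profile: back edge of top face & plate edge, by columns
P=[]
for x in list(range(215,275,6))+list(range(385,425,6)):
    c=G[150:250,x].astype(int); 
    k=np.flatnonzero(c>195); P.append((x,150+k[0]) if len(k) else (x,0))
print(P)
Q=cast(C,[(180+65*.75,60+256*.75),(180+302*.75,60+240*.75)],.054);d=Q[1]-Q[0]
print('holes',Q.round(4),'mid',Q.mean(0).round(4),'L',np.linalg.norm(d),'ang',np.arctan2(d[1],d[0]))
E1=cast(C,[(180+3*.75,60+62*.75),(180+324*.75,60+22*.75)],.014);d=E1[1]-E1[0];print('plate edge',E1.round(4),np.linalg.norm(d),np.arctan2(d[1],d[0]))
a=1.061;u=np.array([np.cos(a),np.sin(a)]);n=np.array([-u[1],u[0]])
for z in(.054,.060): print(z,'hole pred',[proj(C,[*(np.array([.5364,.1908])+s*.05*u),z])[0].round(1).tolist() for s in(-1,1)])
E
```

```text
[(215, np.int64(229)), (221, 0), (227, 0), (233, 0), (239, 0), (245, np.int64(245)), (251, np.int64(243)), (257, np.int64(245)), (263, np.int64(245)), (269, 0), (385, 0), (391, 0), (397, 0), (403, 0), (409, 0), (415, np.int64(249)), (421, 0)]
holes [[0.5102 0.1488 0.054 ]
 [0.5625 0.2331 0.054 ]] mid [0.5363 0.191  0.054 ] L 0.09922764027495318 ang 1.015597069049771
plate edge [[0.4289 0.1682 0.014 ]
 [0.5    0.2946 0.014 ]] 0.14510180323512292 1.0583377099525062
0.054 hole pred [[228.7, 255.9], [407.0, 236.5]]
0.06 hole pred [[225.7, 261.3], [410.1, 241.3]]
```

```bash
python3 st.py; python3 -c "
from cell import job
print(job.hand_in())"
```

```text
yaw 2.512 q7 0.144 F [-2.9 -0.2  8. ] Tq [0.02  0.748 0.08 ] tcp [0.5367 0.1918 0.0682] w 0.03659443134707588 tilt [0.001  0.0002] 16.2
the job is handed in; nothing more can be done
None
```

The job is handed in at about 16 s of the 61 s allowed: by my measurements the bridge is seated on the collars, the nut was screwed down to its stop and backed off about 1.6 rad, and it is still gripped at about 60 N; the hand-in did not report a verdict.

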